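Reset the paint-fixing unit with the T-handled stylus

ROBOT

A 6-joint arm with a two-finger parallel gripper is mounted at the origin on the work surface. World frame = base frame: x ahead of the robot, y to its left, z up, the work surface at z = 0. Lengths are in mm, angles in rad, forces in N, time in s.
With the tool pointing down it reaches from about 350 to 875 mm from the base axis. Payload 4.2 kg.
Tool frame: the origin (TCP) lies midway between the tips of the shut fingers; the grasp point (between the pads) lies 19 mm behind it (arm.grip_point_offset is the distance from the TCP to the grasp point, in mm); y points along the fingers, z is the direction in which the jaws open and shut, and the axes are right-handed (so a half turn about y gives the same grasp; the last joint's range is limited). The gripper opens to 85 mm and grips with 20 to 120 N. Pads are 22 mm wide; open, the fingers measure 114 mm over their backs; the gripper's body (76 mm by 85 mm) begins 54 mm behind the grasp point. The pads swing forward as they close: fully open they stand 13 mm farther back than shut.
Start: joints at [-0.973, 0.385, 0.008, 0, -1.194, -0.259], TCP at [207.737, -589.444, 231.312] pointing down, gripper open.
Joint ranges: [-3.14, 3.14], [-1.21, 2.06], [-1.07, 1.41], [-3.16, 2.05], [-2.99, -0.16], [-3.1, 3.1]. Speed limits (rad/s): [2.79, 2.79, 3.14, 3.14, 3.14, 3.14].

INTERFACE

Orientations are given as a unit quaternion [x, y, z, w].
In Python, from bench import arm, optics, job_done, spotter gives the robot as it stands.
- The arm moves only by the tool jog_arm, never from a script. Its arguments are lists of equal length, an entry for each row: "translation": the shift along the tool's x, y, z in units of 50 mm (1.0 is 50 mm), a list of three; "rot": the turn, a rotation vector about the tool's x, y, z in units of 8 degrees (1.0 is 8 degrees), a list of three; "gripper": the opening, from 0 (shut) to 1 (fully open). A call has 1 to 20 rows; each row is the pose to reach, as a shift and turn from the pose measured when the call began, along the tool's axes at that moment; what a row does not reach only later rows make up. A row lasts 1/10 s, in which the tool goes at most 50 mm and 8.59 degrees, less where a joint would pass 70% of its speed; a pose out of reach is approached as far as the arm can. A call with a gripper value outside its range is refused whole. The fingers move at their own pace and stop on an object; the grip force is fixed at half the most. Time passes only in rows, so rows that repeat a pose let the fingers close. It gives the time, the measured TCP pose, the force and the opening at its end, in the units of the state.
- arm.read_state(): the state, without advancing time (a new reading comes with each control period).
- optics.get_image(name): name is "scene" or "top" or "wrist"; returns a dict with "frame" (480x640x3 uint8, red, green, blue), "mtx" (3x3 intrinsics, pixels), "distortion" ([k1, k2, p1, p2, k3] as OpenCV has them; the pictures are not rectified), "xyz" and "attitude" of the camera in the world; the wrist camera has in their place "T_tool_cam" (4x4, takes a point from camera to tool coordinates, whose origin is the TCP and whose axes are the tool frame's). Camera axes: x right, y down, z forward; pixel columns grow to the right and rows downward; lengths in mm; the calibration is good to about 2 mm. A picture is of the moment at which its call begins: read the wrist's pose just before it. There is no depth.
- job_done(): hands the job in, once; it reports no verdict.
Trained networks look in the newest picture that a camera, given by its name, has taken for a name from the list of things; names that differ only in an ending like _2 or _b are one class to them, and where a whole thing is asked for, a point or a joint stands for the part that bears it (a point fixed in the world has none). Each returns a list of dicts, best first, with "score" (0 to 1); they miss things now and then, are a little off and sometimes report something else, mostly with a low value. They report only what shows in the picture. A call takes as long as a camera call. They do not tell look-alikes from the thing itself.
- spotter.look_for(camera, thing): "centre" ([x, y, z] in mm, in the coordinates of the camera as it stood for that picture, good to about 4 mm: the middle of the surface that is visible of it).
The state is a dict: "clock": time; "joints": joint angles; "joint_vel": joint speeds; "joint_efforts": joint torques, N m; "position": TCP position; "ee_rot": TCP orientation; "contact_force": force on the tool from outside, world axes, zero at the start; "wrist_torque": the same for the moment, N m; "gripper_width": finger opening in mm.
Only numpy, scipy, OpenCV 4.12 (cv2) and the standard library are available. Lean on these libraries where they do the work, as an engineer would, in place of code of your own. Each camera call takes 0.05 s, during which the arm holds its last target. There are 200 camera calls.

TASK

The fabric-paint fixing unit has tripped. Take the yellow-handled stylus up off its hook, put its tip through the red-ringed hole in the unit's top and press the recessed red reset button fully down. Finish still gripping the stylus by its handle and holding the button down; leave the blue-ringed test button, the paint jars and the cup alone.

Things in the scene. Friction and masses are not known exactly. Their poses are not given: they have to be found in the camera images.
- stylus: T-handled stylus, 80 g. Origin at its tip, z up the shaft. Steel shaft 9 mm diameter. Round cross bar 8 mm diameter, 70 mm long, along its y, axis at z = 120 mm. Yellow handle 22 x 22 mm (sides along x, y) from z = 116 to 162 mm. Starts hanging tip down, tip 30 mm above the table, cross bar ends in the hook's two prongs, x and y along the stand's; can swing a little
- stylus_grip (a point): point on the stylus's axis inside the yellow handle, 145 mm above the tip, 17 mm below the handle's top; axes as the stylus
- stand: fixed stand, origin on the table below the hook's seat; x points from hook to post. Base plate x -45 to 85 mm, 110 mm wide, 12 mm thick; post at x = 55 to 69 mm, 50 mm wide, 164 mm high. Hook: two prongs of 6 mm bar, see hook_seat; nothing above it
- hook_seat (a point): middle between the prongs (at y = +21 and -21 mm of the stand), 140 mm above the table. Each prong's bar axis rises at 45 degrees from here to 160 mm height at x = -20 mm (open end) and x = +20 mm, then runs level to the post. The cross bar's axis hangs 10 mm above this point. Raised 30 mm it is free; the stylus can then also leave towards the stand's -x
- unit: fixed white paint-fixing unit, 200 (x) x 160 (y) x 80 mm high, flat top, origin at centre of underside. Two 22 mm round holes in its 5 mm top plate: red-ringed (reset) at x = -50, y = +42 mm, blue-ringed (test) at x = -50, y = -42 mm. Behind each a round button, 28 mm diameter, same colour, face 25 mm below the unit's top
- reset_hole (a point): centre of the red-ringed hole at the top surface of the unit (80 mm above the table); axes as the unit, z up
- test_hole (a point): centre of the blue-ringed hole, likewise; not to be used
- reset_button (a joint): red button's travel in m: 0 = up, grows as it is pressed down, 0.006 = fully down against its stop. It springs back; it starts to move at 2 N and is fully down at 5 N
- test_button (a joint): blue button's travel in m, same spring; must stay up (0)
- jar_pink: loose closed paint jar with a pink label, 44 mm diameter, 42 mm high, origin at the centre of its underside; leave alone
- jar_violet: loose closed paint jar with a dark violet label, same size; leave alone
- cup: loose white drinking cup with a violet lid, 84 mm diameter, 117 mm high, origin at the centre of its underside; leave alone
There are look-alikes about, which are no part of the job. Of the things shaped like the stylus, the steel one is meant.

How it is judged (in metres and radians):
On the way, in this order (a step that is already met when the one before it is completed fails the run):
1. the stylus is gripped and lifted clear of the hook: 30 mm or more above where it hung, not touching the stand (height (world z) of stylus above 0.06 m and contact force between stylus and stand below 0.05 N and contact force between the fingers and stylus above 1 N), for 0.2 s.
2. the stylus tip is through the red-ringed hole and holds the red button down (horizontal distance between stylus and reset_hole below 0.012 m and z of stylus in the frame of reset_hole below -0.025 m and value of joint reset_button above 0.0042 m), for 0.4 s.
At the end, for the whole second after the job is handed in: Red button held at least 4.2 mm down (of 6) by the stylus: tip through the red-ringed hole (within 12 mm of its axis, 25 mm or more below the top), pushing over 2 N; fingers grip the stylus, which leans under 0.5 rad and is off the stand; blue button up (under 2 mm) (all of step 2 and contact force between stylus and unit above 2 N and contact force between the fingers and stylus above 1 N and contact force between stylus and stand below 0.05 N and angle between stylus's own z axis and vertical below 0.5 rad and value of joint test_button below 0.002 m); the arm keeps its last pose, push and grip.
It fails at once if the blue test button is pressed (2 mm or more) (value of joint test_button above 0.002 m).
It fails at once if a paint jar or the cup is moved by more than 30 mm (distance of any of jar_pink, jar_violet, cup from where it was at the start of the episode above 0.03 m).
It also fails if it takes over 48 s, if anything falls off the work surface, if the arm or the gripper's body presses on something with over 40 N, if the wrist force passes 120 N, or if a joint passes its speed limit or range.

## Working session

There is one attempt and no reset: what is moved stays moved. The work goes in short steps, Python scripts to look and compute and a tool call to move; the robot and the scene stay as the last step left them, time stands still between calls to the robot, and variables do not carry over. Pictures are saved under pics/ and viewed, about 8 in all and at most 12, crops included, and the job is handed in when it is done.

Besides the shell and the picture viewer there is one more tool, called as name(argument=value, ...), one argument or row to a line, values as JSON. jog_arm: Moves the arm, as the interface text tells. Its arguments: {"type":"object","properties":{"translation":{"type":"array"},"rot":{"type":"array"},"gripper":{"type":"array"}},"required":["translation","rot","gripper"]}

```bash
mkdir -p pics; ls; cat > h.py <<'E'
import numpy as np, cv2
from scipy.spatial.transform import Rotation as R
from bench import arm, optics, job_done, spotter
def campose(name, im, st):
    if 'T_tool_cam' in im:
        T=np.eye(4);T[:3,:3]=R.from_quat(st['ee_rot']).as_matrix();T[:3,3]=st['position']
        return T@np.array(im['T_tool_cam'])
    T=np.eye(4);a=np.array(im['attitude'])
    T[:3,:3]=R.from_quat(a).as_matrix() if a.size==4 else a
    T[:3,3]=im['xyz'];return T
def shot(name,fn=None):
    st=arm.read_state();im=optics.get_image(name)
    if fn: cv2.imwrite('pics/'+fn,im['frame'][:,:,::-1])
    return im,campose(name,im,st),st
def w(T,p): return (T@np.append(p,1))[:3]
def ray(im,T,px,z):
    u=cv2.undistortPoints(np.array([[px]],float),np.array(im['mtx']),np.array(im['distortion']))[0,0]
    d=T[:3,:3]@np.array([u[0],u[1],1]);o=T[:3,3];return o+d*(z-o[2])/d[2]
def proj(im,T,P):
    Ti=np.linalg.inv(T);return cv2.projectPoints(np.atleast_2d(P).astype(float),cv2.Rodrigues(Ti[:3,:3])[0],Ti[:3,3],np.array(im['mtx']),np.array(im['distortion']))[0][:,0]
def move(st,P,q=None):
    "units for jog to world TCP P"
    r=R.from_quat(st['ee_rot']); t=r.inv().apply(np.array(P)-st['position'])/50
    rv=np.zeros(3) if q is None else np.degrees((r.inv()*q).as_rotvec())/8
    return t.round(3),rv.round(3)
E
python3 - <<'E'
from h import *
np.set_printoptions(precision=1,suppress=True)
for c in ('scene','top'):
    im,T,st=shot(c,c+'1.png'); print(c,T[:3,3])
    for t in ('stylus','stand','unit','jar_pink','jar_violet','cup'):
        for d in spotter.look_for(c,t)[:4]: print(t,round(d['score'],2),w(T,d['centre']),proj(im,T,w(T,d['centre'])))
print(st, R.from_quat(st['ee_rot']).as_matrix())
E
```

```text
pics
scene [1060.5 -207.9  952.3]
stylus 0.95 [427.7 340.4 127.8] [[433. 150.]]
stylus 0.77 [398.8 218.1 125.6] [[382.2 156.7]]
stand 0.93 [586.6 209.3   6.6] [[409.7 246.6]]
stand 0.4 [527.9 407.5  31. ] [[469.2 196.8]]
unit 0.71 [ 569.2 -190.1   79.8] [[241.3 284.7]]
jar_pink 0.79 [529.1 408.7  33. ] [[470.1 196.5]]
jar_violet 0.73 [ 481.1 -412.6   43.1] [[135.2 294.2]]
cup 0.64 [736.6 -11.6 117.8] [[354.1 314.7]]
top [ 390.6   -7.2 1220.7]
stylus 0.8 [528.  204.6 175.2] [[216.4 258.8]]
stylus 0.63 [394.  213.4 152.3] [[211.8 329.1]]
stylus 0.63 [421.1 336.1 128.8] [[153.8 314.6]]
stand 0.95 [556.  200.7  12.4] [[232.9 256. ]]
unit 0.61 [ 537.9 -195.8   78.6] [[416.7 261.3]]
jar_pink 0.67 [514.4 407.1  40.5] [[136.5 272.5]]
jar_violet 0.67 [ 466.5 -412.6   43.2] [[515.3 296.8]]
jar_violet 0.23 [720.9  -4.4 118.7] [[325.5 170.7]]
cup 0.66 [721.6  -4.8 121.8] [[325.7 169.9]]
{'clock': 0.35, 'joints': array([-1. ,  0.4,  0. , -0. , -1.2, -0.3]), 'joint_vel': array([-0., -0.,  0., -0.,  0., -0.]), 'joint_efforts': array([ -0. , -39.2,  18.8,   4.2,  -0. ,  -0. ]), 'position': array([ 207.7, -589.3,  231.1]), 'ee_rot': array([-0.7, -0.1,  0.1,  0.7]), 'contact_force': array([ 0.5, -0. ,  0.9]), 'wrist_torque': array([ 0.,  0., -0.]), 'gripper_width': 85.52947363040954} [[ 0.9 -0.  -0.3]
 [ 0.3  0.   0.9]
 [-0.  -1.   0. ]]
```

View pics/scene1.png

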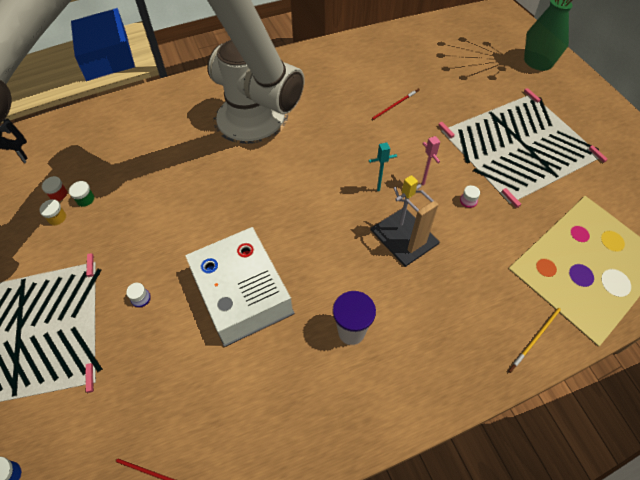

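View pics/top1.png

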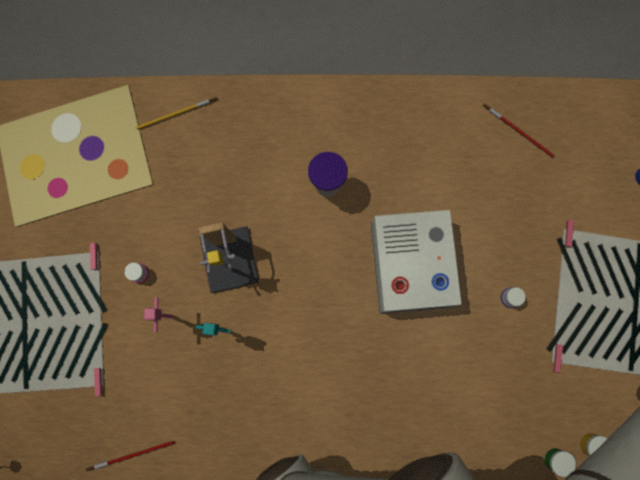

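```bash
python3 - <<'E'
from h import *
np.set_printoptions(precision=1,suppress=True)
for c,box in (('top',(195,240,235,275)),('scene',(395,170,425,200))):
    im,T,st=shot(c); hsv=cv2.cvtColor(im['frame'],cv2.COLOR_RGB2HSV)
    x0,y0,x1,y1=box
    m=(hsv[...,0]>20)&(hsv[...,0]<32)&(hsv[...,1]>190); k=np.zeros_like(m);k[y0:y1,x0:x1]=1;m&=k
    ys,xs=np.nonzero(m); p=(xs.mean(),ys.mean()); print(c,p,len(xs),xs.min(),xs.max(),ys.min(),ys.max(),ray(im,T,p,192),ray(im,T,p,175))
    f=im['frame'].astype(int)
    for n,(a,b,lim) in dict(red=(0,2,None),blue=(2,0,None)).items():
        mm=((f[...,a]-f[...,b])>60)&(f[...,a]-f[...,1]>60); k=np.zeros_like(mm)
        if c=='top': k[265:305,385:460]=1
        else: k[235:280,195:262]=1
        ys,xs=np.nonzero(mm&k)
        if len(xs): 
            h=cv2.fitEllipse(cv2.convexHull(np.c_[xs,ys].astype(np.int32))); print(n,h,ray(im,T,h[0],80))
    if c=='top':
        cr=im['frame'][210:300,185:275,::-1]; cr=cv2.resize(cr,(600,600),interpolation=cv2.INTER_CUBIC); cv2.imwrite('pics/c.png',cr)
        for px in ((375,215),(450,210),(461,305),(382,312)): print(px,ray(im,T,px,80))
E
```

```text
top (np.float64(217.96969696969697), np.float64(260.4848484848485)) 33 212 221 254 264 [522.6 198.  192. ] [524.8 201.4 175. ]
red ((399.7539367675781, 284.890625), (15.779044151306152, 16.133092880249023), 11.941879272460938) [ 488.3 -159.4   80. ]Traceback (most recent call last):
  File "<stdin>", line 15, in <module>
cv2.error: OpenCV(4.12.0) /io/opencv/modules/imgproc/src/shapedescr.cpp:361: error: (-201:Incorrect size of input array) There should be at least 5 points to fit the ellipse in function 'fitEllipseNoDirect'
```

```bash
python3 - <<'E'
from h import *
np.set_printoptions(precision=1,suppress=True)
for c,box in (('top',(195,245,235,275)),('scene',(395,170,425,200))):
    im,T,st=shot(c); hsv=cv2.cvtColor(im['frame'],cv2.COLOR_RGB2HSV)
    x0,y0,x1,y1=box
    m=(hsv[...,0]>20)&(hsv[...,0]<34)&(hsv[...,1]>150)&(hsv[...,2]>150); k=np.zeros_like(m);k[y0:y1,x0:x1]=1;m&=k
    ys,xs=np.nonzero(m); p=(xs.mean(),ys.mean()); print(c,p,len(xs),xs.min(),xs.max(),ys.min(),ys.max(),ray(im,T,p,192),ray(im,T,p,175))
    print(cv2.minAreaRect(np.c_[xs,ys].astype(np.int32)))
    if c=='top':
        cr=im['frame'][210:300,185:275,::-1]; cr=cv2.resize(cr,(600,600),interpolation=cv2.INTER_CUBIC); cv2.imwrite('pics/c.png',cr)
        for px in ((375,215),(450,210),(461,305),(382,312)): print(px,ray(im,T,px,80))
        print(ray(im,T,(440,282),80))
    else: print(ray(im,T,(245,250),80),ray(im,T,(209,266),80))
E
```

```text
top (np.float64(212.6138613861386), np.float64(256.45544554455444)) 101 207 218 251 262 [530.2 208.5 192. ] [532.5 212.1 175. ]
((212.61767578125, 256.4706115722656), (9.943960189819336, 10.186494827270508), 75.96376037597656)
(375, 215) [ 635.8 -109.4   80. ]
(450, 210) [ 647.6 -268.8   80. ]
(461, 305) [ 447.1 -285.6   80. ]
(382, 312) [ 432.2 -122.    80. ]
[ 494.6 -243.2   80. ]
scene (np.float64(411.0430107526882), np.float64(181.08602150537635)) 93 405 417 175 197 [537.3 208.5 192. ] [525.6 217.8 175. ]
((412.3114929199219, 185.5737762451172), (21.18613624572754, 11.681005477905273), 76.75948333740234)
[ 491. -157.   80.] [ 499.3 -240.9   80. ]
```

View pics/c.png

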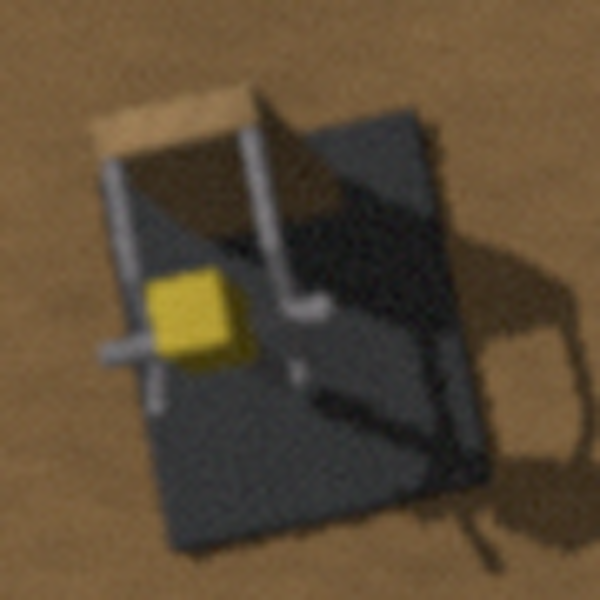

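```bash
cat >> h.py <<'E'
def down(yaw_z):
    a=np.radians(yaw_z); z=np.array([np.cos(a),np.sin(a),0]); y=np.array([0,0,-1.]); x=np.cross(y,z)
    return R.from_matrix(np.c_[x,y,z])
E
python3 - <<'E'
from h import *
print(move(arm.read_state(),[515,205,290],down(191)))
E
```

```text
(array([11.077, -1.173, 12.943]), array([ -0.   , -10.199,   0.   ]))
```

jog_arm(
  translation=[
    [1, -1.2, 1],
    [11.1, -1.2, 12.9],
    [11.1, -1.2, 12.9],
    [11.1, -1.2, 12.9],
    [11.1, -1.2, 12.9],
    [11.1, -1.2, 12.9],
    [11.1, -1.2, 12.9],
    [11.1, -1.2, 12.9],
    [11.1, -1.2, 12.9],
    [11.1, -1.2, 12.9],
    [11.1, -1.2, 12.9],
    [11.1, -1.2, 12.9],
    [11.1, -1.2, 12.9],
    [11.1, -1.2, 12.9],
    [11.1, -1.2, 12.9],
    [11.1, -1.2, 12.9],
    [11.1, -1.2, 12.9],
    [11.1, -1.2, 12.9],
    [11.1, -1.2, 12.9],
    [11.1, -1.2, 12.9],
  ],
  rot=[
    [0, 0, 0],
    [0, -10.2, 0],
    [0, -10.2, 0],
    [0, -10.2, 0],
    [0, -10.2, 0],
    [0, -10.2, 0],
    [0, -10.2, 0],
    [0, -10.2, 0],
    [0, -10.2, 0],
    [0, -10.2, 0],
    [0, -10.2, 0],
    [0, -10.2, 0],
    [0, -10.2, 0],
    [0, -10.2, 0],
    [0, -10.2, 0],
    [0, -10.2, 0],
    [0, -10.2, 0],
    [0, -10.2, 0],
    [0, -10.2, 0],
    [0, -10.2, 0],
  ],
  gripper=[0.6, 0.6, 0.6, 0.6, 0.6, 0.6, 0.6, 0.6, 0.6, 0.6, 0.6, 0.6, 0.6, 0.6, 0.6, 0.6, 0.6, 0.6, 0.6, 0.6],
)

```text
clock: 2.85
position: [516.4, 202.8, 291.1]
ee_rot: [-0.45, -0.545, 0.546, 0.45]
contact_force: [-0.3, -0.4, 0.2]
gripper_width: 51.6
```

```bash
python3 - <<'E'
from h import *
np.set_printoptions(precision=2,suppress=True)
im,T,st=shot('wrist','w1.png'); print(st['position'],R.from_quat(st['ee_rot']).as_matrix()[:,2],st['clock'],st['gripper_width'],st['joints'],'cam',T[:3,3],T[:3,2])
for d in spotter.look_for('wrist','stylus')[:4]: print(round(d['score'],2),w(T,d['centre']))
print(proj(im,T,[[531,208.5,192],[531,208.5,146]]))
E
```

```text
[516.42 202.81 291.08] [-0.98 -0.19  0.  ] 2.85 51.60937106316441 [ 0.67  0.23 -0.07 -0.   -1.28 -0.47] cam [530.09 132.77 433.78] [-0.05  0.28 -0.96]
0.88 [398.3  217.37 134.12]
0.8 [431.25 333.47 129.5 ]
0.58 [531.92 203.03 191.06]
[[296.58 242.93]
 [300.12 225.05]]
```

View pics/w1.png

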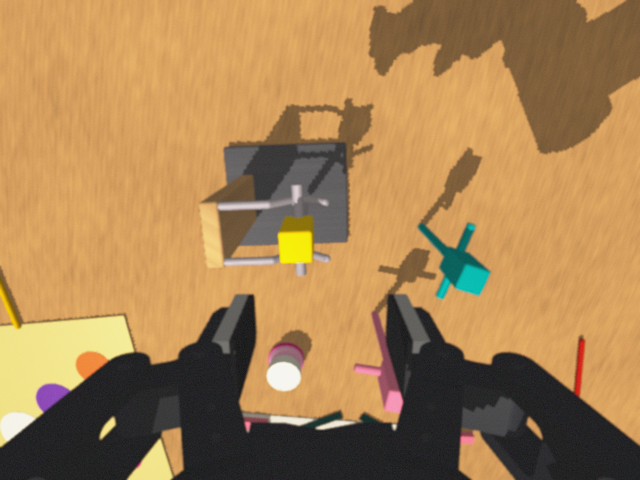

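```bash
python3 - <<'E'
from h import *
np.set_printoptions(precision=2,suppress=True)
im,T,st=shot('wrist'); hsv=cv2.cvtColor(im['frame'],cv2.COLOR_RGB2HSV)
m=(hsv[...,0]>24)&(hsv[...,0]<34)&(hsv[...,1]>200)&(hsv[...,2]>60);m[:,:270]=0;m[:,325:]=0;m[:205]=0;m[275:]=0
b=m&(hsv[...,2]>225);
for k in (m,b):
    ys,xs=np.nonzero(k);print(xs.min(),xs.max(),ys.min(),ys.max(),xs.mean(),ys.mean(),cv2.minAreaRect(np.c_[xs,ys].astype(np.int32)))
p=(xs.mean(),ys.mean());P=ray(im,T,p,192);print(P)
a,c=ray(im,T,(300,203),150),ray(im,T,(300,270),150);print('bar',a,c)
for s in ((221,208),(272,205)),((224,263),(278,262)):
    a,c=[ray(im,T,q,160) for q in s]; print(np.degrees(np.arctan2(*(a-c)[1::-1])),a,c)
g=P.copy();g[2]=157;print(move(st,[P[0],P[1],230],down(191)),move(st,g,down(191)))
E
```

```text
278 312 217 263 295.2654320987654 244.64638447971782 ((295.3199768066406, 240.25999450683594), (45.37447738647461, 34.22500228881836), 86.8201675415039)
278 311 233 263 294.9361483007209 247.75489186405767 ((294.9115295410156, 247.672607421875), (30.598739624023438, 32.32823181152344), 86.18592071533203)
[531.55 211.4  192.  ]
bar [534.11 190.51 150.  ] [524.92 242.2  150.  ]
14.225855457566002 [588.74 202.62 160.  ] [553.23 193.62 160.  ]
12.154441937395283 [581.58 243.68 160.  ] [542.2 235.2 160. ]
(array([ 0.13,  1.23, -0.33]), array([ 0.  , -0.01, -0.  ])) (array([ 0.13,  2.69, -0.33]), array([ 0.  , -0.01, -0.  ]))
```

jog_arm(
  translation=[
    [0.06, 0.5, -0.16],
    [0.11, 0.9, -0.33],
    [0.11, 1.2, -0.33],
    [0.11, 1.6, -0.33],
    [0.11, 2.0, -0.33],
    [0.11, 2.4, -0.33],
    [0.11, 2.68, -0.33],
    [0.11, 2.68, -0.33],
    [0.11, 2.68, -0.33],
    [0.11, 2.68, -0.33],
    [0.11, 2.68, -0.33],
    [0.11, 2.68, -0.33],
    [0.11, 2.68, -0.33],
    [0.11, 2.68, -0.33],
    [0.11, 2.68, -0.33],
  ],
  rot=[
    [0, -0.2, 0],
    [0, -0.2, 0],
    [0, -0.2, 0],
    [0, -0.2, 0],
    [0, -0.2, 0],
    [0, -0.2, 0],
    [0, -0.2, 0],
    [0, -0.2, 0],
    [0, -0.2, 0],
    [0, -0.2, 0],
    [0, -0.2, 0],
    [0, -0.2, 0],
    [0, -0.2, 0],
    [0, -0.2, 0],
    [0, -0.2, 0],
  ],
  gripper=[0.6, 0.6, 0.6, 0.6, 0.6, 0.6, 0.6, 0.6, 0, 0, 0, 0, 0, 0, 0],
)

```text
clock: 4.5
position: [531.9, 210.4, 159.2]
ee_rot: [0.443, 0.552, -0.551, -0.442]
contact_force: [-2.1, -1.3, 5.5]
gripper_width: 21.1
```

```bash
python3 - <<'E'
from h import *
im,T,st=shot('wrist','w2.png'); print(st['position'],st['gripper_width'],st['contact_force'],st['joints'].round(2))
E
```

```text
[531.92729569 210.43973463 159.19152534] 21.147919757620244 [-2.1159504  -1.25380078  5.48051431] [ 0.66  0.36 -0.23  0.   -0.98 -0.44]
```

View pics/w2.png

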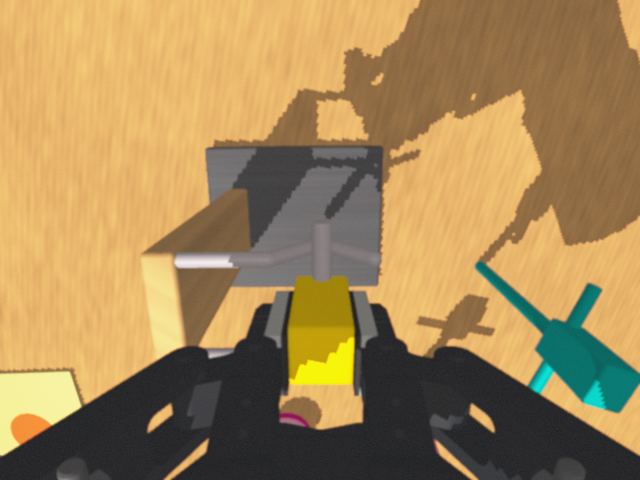

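jog_arm(
  translation=[
    [0, -0.3, 0],
    [0, -0.6, 0],
    [0, -0.9, 0],
    [0, -1.2, 0],
    [0, -1.5, 0],
    [0, -1.8, 0],
    [0, -2.0, 0],
    [0, -2.0, 0],
    [0, -2.0, 0],
    [0, -2.0, 0],
  ],
  rot=[
    [0, 0, 0],
    [0, 0, 0],
    [0, 0, 0],
    [0, 0, 0],
    [0, 0, 0],
    [0, 0, 0],
    [0, 0, 0],
    [0, 0, 0],
    [0, 0, 0],
    [0, 0, 0],
  ],
  gripper=[0, 0, 0, 0, 0, 0, 0, 0, 0, 0],
)

```text
clock: 5.55
position: [531.3, 210.2, 258.1]
ee_rot: [-0.442, -0.551, 0.552, 0.442]
contact_force: [0.3, 1.2, -0.4]
gripper_width: 21.2
```

```bash
python3 - <<'E'
from h import *
st=arm.read_state(); print(st['position'],st['gripper_width'],st['contact_force'])
print(move(st,[489,-158.5,255],down(185)))
print(move(st,[489,-158.5,255]))
E
```

```text
[531.28122342 210.21714612 258.05240769] 21.15046057483507 [ 0.33335515  1.21643158 -0.44904199]
(array([-7.014,  0.066,  2.428]), array([-0.002,  0.944, -0.005]))
(array([-7.014,  0.066,  2.428]), array([0., 0., 0.]))
```

```bash
python3 - <<'E'
from h import *
st=arm.read_state(); 
print(move(st,[473,-85,255]))
E
```

```text
(array([-5.51 ,  0.065,  2.421]), array([0., 0., 0.]))
```

jog_arm(
  translation=[
    [-0.4, 0, 0.2],
    [-1.0, 0, 0.5],
    [-1.7, 0, 0.8],
    [-2.4, 0, 1.1],
    [-3.1, 0, 1.4],
    [-3.8, 0, 1.7],
    [-4.5, 0, 2.0],
    [-5.1, 0, 2.2],
    [-5.5, 0, 2.4],
    [-5.5, 0, 2.4],
    [-5.5, 0, 2.4],
    [-5.5, 0, 2.4],
  ],
  rot=[
    [0, 0, 0],
    [0, 0, 0],
    [0, 0, 0],
    [0, 0, 0],
    [0, 0, 0],
    [0, 0, 0],
    [0, 0, 0],
    [0, 0, 0],
    [0, 0, 0],
    [0, 0, 0],
    [0, 0, 0],
    [0, 0, 0],
  ],
  gripper=[0, 0, 0, 0, 0, 0, 0, 0, 0, 0, 0, 0],
)

```text
clock: 6.75
position: [474.0, -83.7, 257.9]
ee_rot: [-0.442, -0.552, 0.552, 0.442]
contact_force: [0.3, 0.5, -0.4]
gripper_width: 21.3
```

```bash
python3 - <<'E'
from h import *
np.set_printoptions(precision=2,suppress=True)
im,T,st=shot('wrist','w3.png'); print(st['position'],st['gripper_width'],T[:3,3])
f=im['frame'].astype(int)
q=proj(im,T,[[489,-158.5,80]])[0];print(q)
for n,a,b in (('red',0,2),('blue',2,0)):
    mm=((f[...,a]-f[...,b])>60)&(f[...,a]-f[...,1]>60)
    k,l,s,c=cv2.connectedComponentsWithStats(mm.astype(np.uint8))
    for i in range(1,k):
        if s[i,4]>150: print(n,s[i],c[i],ray(im,T,s[i,:2]+s[i,2:4]/2-.5,80))
im,T,st=shot('scene','s3.png')
print(proj(im,T,st['position']+np.array([[0,0,0],[0,0,-129.]])))
cv2.imwrite('pics/s3c.png',cv2.resize(im['frame'][110:290,170:350,::-1],(600,600),interpolation=cv2.INTER_CUBIC))
E
```

```text
[474.02 -83.72 257.94] 21.269894789617474 [ 489.62 -153.37  400.63]
[322.74 116.71]
red [299  96  47  49 952] [321.6  119.45] [ 489.02 -155.94   80.  ]
red [309 106  27  27 534] [321.84 119.37] [ 489.19 -156.68   80.  ]
blue [312   0  50  31 540] [336.27  16.56] [ 495.1  -232.24   80.  ]
blue [331   0  20  16 240] [341.2    6.37] [ 493.39 -237.92   80.  ]
[[265.76 181.09]
 [272.05 220.3 ]]
```

View pics/w3.png

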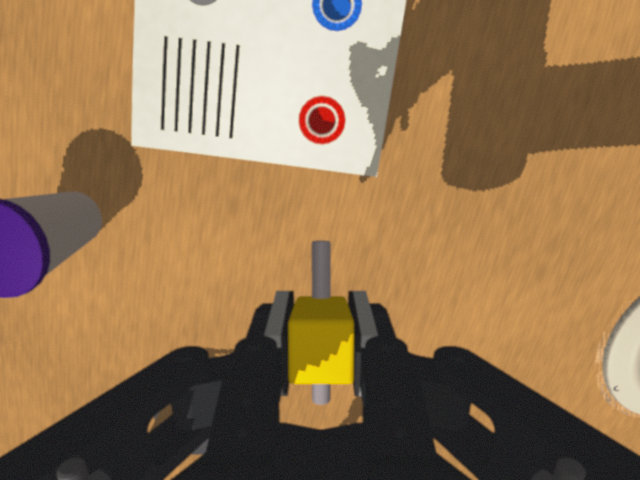

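View pics/s3c.png

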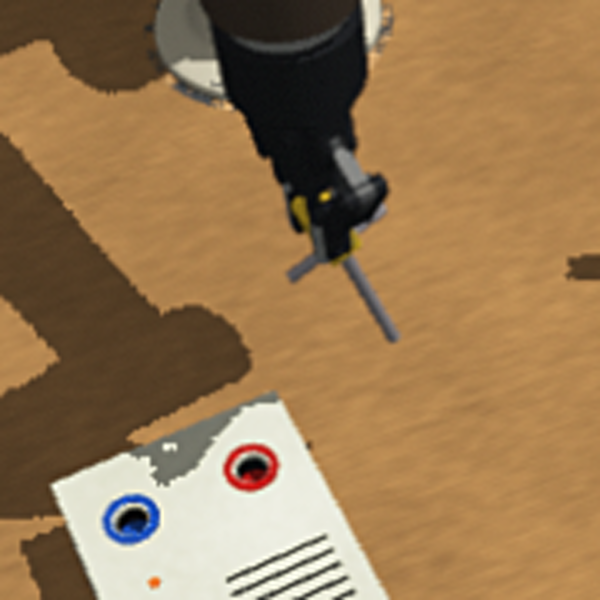

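```bash
cat >> h.py <<'E'
from scipy.optimize import least_squares
def sty(st,p):
    "stylus (tip, axis) : p=[theta about tool z, theta about tool x, slip]"
    r=R.from_quat(st['ee_rot']); G=np.array(st['position'])+r.apply([p[3],-19,0])
    rs=r*R.from_rotvec([p[1],0,0])*R.from_rotvec([0,0,p[0]])
    up=rs.apply([0,-1,0]); bar=rs.apply([1,0,0]); tip=G-up*(145+p[2])
    return tip,up,bar
E
python3 - <<'E'
from h import *
np.set_printoptions(precision=3,suppress=True)
im,T,st=shot('scene'); wi,wT,st=shot('wrist')
def f(p):
    t,u,b=sty(st,p)
    W=proj(wi,wT,[t+120*u-35*b,t+120*u+35*b]); S=proj(im,T,[t,t+110*u])
    return np.r_[W[0]-[321,242],.5*(W[1]-[321,402]),1.0*(S[0]-[288.5,211.5]),.3*(S[1]-[273,187]),p[2]/5,p[3]/3]
s=least_squares(f,[.1,0,0,0]);print(s.x,f(s.x),sty(st,s.x))
E
```

```text
[-0.249 -0.004  4.11   4.158] [-0.656 -0.131 -0.245 -0.309 -0.395 -1.024 -0.05  -0.842  0.822  1.386] (array([465.689, -43.531, 132.574]), array([ 0.051, -0.241,  0.969]), array([-0.213,  0.946,  0.246]))
```

```bash
python3 - <<'E'
from h import *
st=arm.read_state(); p=[-0.249,-.004,4.1,4.2]
q=R.from_quat(st['ee_rot'])*R.from_rotvec([0,0,.249])
s2=dict(st,ee_rot=q.as_quat()); t,u,b=sty(s2,p); print(t,u)
print(move(st,st['position']+np.array([489,-157.5,115])-t,q))
E
```

```text
[472.71494772 -74.97572291 126.41408253] [-3.39892804e-03 -2.19697471e-04  9.99994199e-01]
(array([-1.682,  0.229,  0.043]), array([-0.   ,  0.   ,  1.783]))
```

jog_arm(
  translation=[
    [-0.2, 0, 0],
    [-0.4, 0, 0],
    [-0.6, 0, 0],
    [-0.8, 0, 0],
    [-1.0, 0, 0],
    [-1.2, 0, 0.04],
    [-1.4, 0, 0.04],
    [-1.6, 0.1, 0.04],
    [-1.68, 0.23, 0.04],
    [-1.68, 0.23, 0.04],
    [-1.68, 0.23, 0.04],
    [-1.68, 0.23, 0.04],
    [-1.68, 0.23, 0.04],
  ],
  rot=[
    [0, 0, 0.2],
    [0, 0, 0.4],
    [0, 0, 0.6],
    [0, 0, 0.8],
    [0, 0, 1.0],
    [0, 0, 1.2],
    [0, 0, 1.4],
    [0, 0, 1.6],
    [0, 0, 1.78],
    [0, 0, 1.78],
    [0, 0, 1.78],
    [0, 0, 1.78],
    [0, 0, 1.78],
  ],
  gripper=[0, 0, 0, 0, 0, 0, 0, 0, 0, 0, 0, 0, 0],
)

```text
clock: 8.25
position: [490.9, -165.8, 247.2]
ee_rot: [-0.507, -0.493, 0.602, 0.37]
contact_force: [-0.0, -0.3, -0.9]
gripper_width: 21.1
```

```bash
python3 - <<'E'
from h import *
np.set_printoptions(precision=2,suppress=True)
st=arm.read_state(); print(st['position'],st['gripper_width'],sty(st,[-0.249,-.004,4.1,4.2]))
im,T,st=shot('scene'); t,u,b=sty(st,[-0.249,-.004,4.1,4.2])
print(proj(im,T,[t,t+110*u,[489,-157.5,80]]))
a=cv2.resize(im['frame'][170:290,180:300,::-1],(600,600),interpolation=cv2.INTER_CUBIC)
cv2.imwrite('pics/s4.png',a)
shot('wrist','w4.png')
E
```

```text
[ 490.93 -165.76  247.22] 21.06539625684146 (array([ 489.66, -157.07,  115.5 ]), array([-0., -0.,  1.]), array([-0.22,  0.98,  0.  ]))
[[242.39 240.63]
 [233.93 209.23]
 [244.51 249.36]]
```

View pics/s4.png

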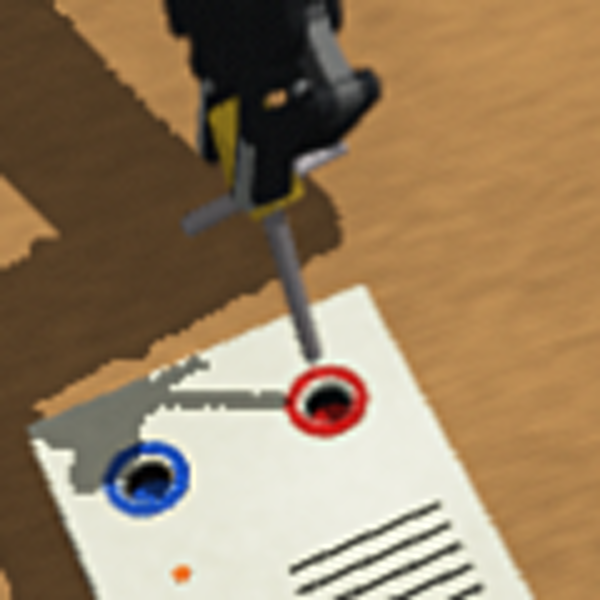

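View pics/w4.png

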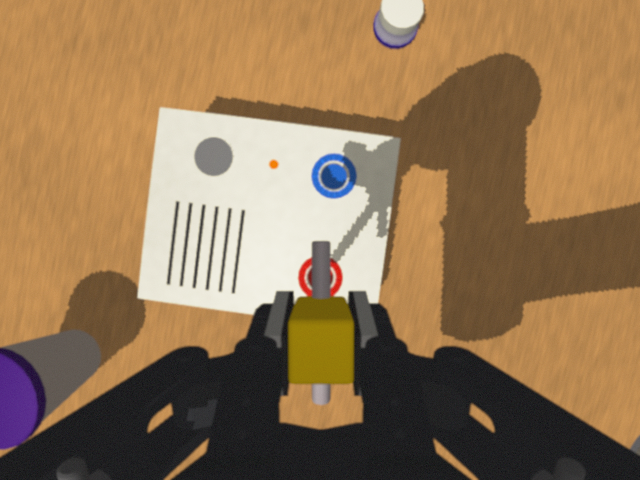

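```bash
python3 - <<'E'
from h import *
st=arm.read_state()
for d in ([0,1.5,0],[0,1.5,-57],[0,1.5,-68]): print(move(st,st['position']+np.array(d))[0])
E
```

```text
[ 0.028 -0.007 -0.007]
[ 0.309  1.098 -0.006]
[ 0.364  1.311 -0.006]
```

jog_arm(
  translation=[
    [0.03, 0, 0],
    [0.08, 0.2, 0],
    [0.13, 0.4, 0],
    [0.18, 0.6, 0],
    [0.23, 0.8, 0],
    [0.28, 0.97, 0],
    [0.31, 1.1, 0],
    [0.31, 1.1, 0],
    [0.31, 1.1, 0],
  ],
  rot=[
    [0, 0, 0],
    [0, 0, 0],
    [0, 0, 0],
    [0, 0, 0],
    [0, 0, 0],
    [0, 0, 0],
    [0, 0, 0],
    [0, 0, 0],
    [0, 0, 0],
  ],
  gripper=[0, 0, 0, 0, 0, 0, 0, 0, 0],
)

```text
clock: 9.25
position: [490.7, -164.5, 190.0]
ee_rot: [-0.507, -0.493, 0.603, 0.37]
contact_force: [-0.3, -0.5, -0.5]
gripper_width: 20.9
```

```bash
python3 - <<'E'
from h import *
np.set_printoptions(precision=2,suppress=True)
st=arm.read_state(); print(st['position'],st['contact_force'],st['wrist_torque'],sty(st,[-0.249,-.004,4.1,4.2])[0])
im,T,st=shot('scene')
cv2.imwrite('pics/s5.png',cv2.resize(im['frame'][170:290,180:300,::-1],(600,600),interpolation=cv2.INTER_CUBIC))
E
```

```text
[ 490.69 -164.47  190.  ] [-0.25 -0.47 -0.52] [ 0.52  0.11 -0.  ] [ 489.4  -155.82   58.27]
```

View pics/s5.png

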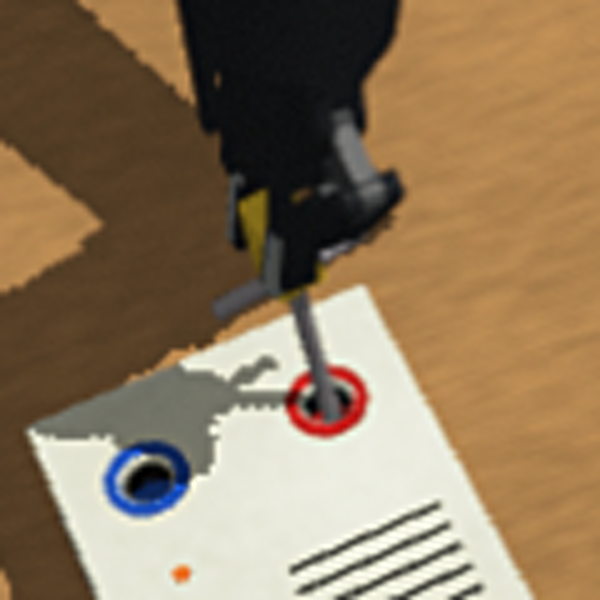

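jog_arm(
  translation=[
    [0.01, 0.05, 0],
    [0.02, 0.1, 0],
    [0.035, 0.14, 0],
    [0.045, 0.18, 0],
    [0.045, 0.18, 0],
    [0.045, 0.18, 0],
  ],
  rot=[
    [0, 0, 0],
    [0, 0, 0],
    [0, 0, 0],
    [0, 0, 0],
    [0, 0, 0],
    [0, 0, 0],
  ],
  gripper=[0, 0, 0, 0, 0, 0],
)

```text
clock: 9.9
position: [491.3, -164.5, 181.5]
ee_rot: [-0.508, -0.493, 0.602, 0.369]
contact_force: [-1.5, -0.3, 3.0]
gripper_width: 21.0
```

jog_arm(
  translation=[
    [0.01, 0.04, 0],
    [0.02, 0.08, 0],
    [0.02, 0.08, 0],
    [0.02, 0.08, 0],
  ],
  rot=[
    [0, 0, 0],
    [0, 0, 0],
    [0, 0, 0],
    [0, 0, 0],
  ],
  gripper=[0, 0, 0, 0],
)

```text
clock: 10.3
position: [492.0, -165.0, 179.6]
ee_rot: [-0.508, -0.493, 0.602, 0.368]
contact_force: [-1.9, 0.3, 12.6]
gripper_width: 21.3
```

jog_arm(
  translation=[
    [0, 0, 0],
    [0, 0, 0],
    [0, 0, 0],
    [0, 0, 0],
    [0, 0, 0],
    [0, 0, 0],
  ],
  rot=[
    [0, 0, 0],
    [0, 0, 0],
    [0, 0, 0],
    [0, 0, 0],
    [0, 0, 0],
    [0, 0, 0],
  ],
  gripper=[0, 0, 0, 0, 0, 0],
)

```text
clock: 10.9
position: [491.9, -165.0, 179.7]
ee_rot: [-0.508, -0.493, 0.603, 0.368]
contact_force: [-1.9, 0.2, 6.2]
gripper_width: 21.5
```

```bash
python3 - <<'E'
from h import *
np.set_printoptions(precision=2,suppress=True)
st=arm.read_state(); print(st['clock'],st['position'],st['contact_force'],st['wrist_torque'],st['gripper_width'],sty(st,[-0.249,-.004,4.1,4.2]))
im,T,st=shot('scene')
cv2.imwrite('pics/s6.png',cv2.resize(im['frame'][170:290,180:300,::-1],(600,600),interpolation=cv2.INTER_CUBIC))
E
```

```text
10.9 [ 491.89 -165.04  179.72] [-1.88  0.15  6.15] [ 0.53  0.73 -0.09] 21.536191851590964 (array([ 491.  , -156.71,   47.97]), array([-0.01,  0.  ,  1.  ]), array([-0.22,  0.98, -0.  ]))
```

View pics/s6.png

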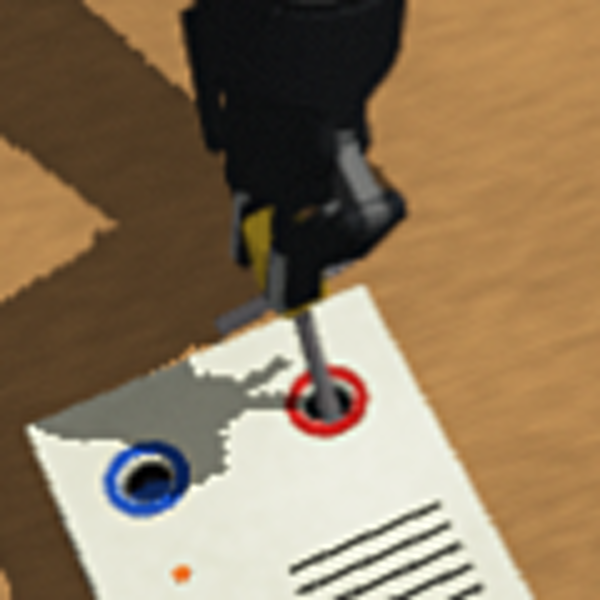

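jog_arm(
  translation=[
    [0.005, 0.02, 0],
    [0.005, 0.02, 0],
    [0.005, 0.02, 0],
    [0.005, 0.02, 0],
    [0.005, 0.02, 0],
    [0.005, 0.02, 0],
    [0.005, 0.02, 0],
    [0.005, 0.02, 0],
  ],
  rot=[
    [0, 0, 0],
    [0, 0, 0],
    [0, 0, 0],
    [0, 0, 0],
    [0, 0, 0],
    [0, 0, 0],
    [0, 0, 0],
    [0, 0, 0],
  ],
  gripper=[0, 0, 0, 0, 0, 0, 0, 0],
)

```text
clock: 11.75
position: [492.1, -165.1, 179.6]
ee_rot: [-0.509, -0.493, 0.603, 0.368]
contact_force: [-3.3, 2.1, 9.6]
gripper_width: 21.3
```

```bash
python3 -c "
from h import *
st=arm.read_state();print(st['contact_force'],st['position'],st['gripper_width']);print(job_done())"
```

```text
[-3.31408183  2.1269632   9.56138956] [ 492.08312583 -165.12967068  179.62876007] 21.250940328001484
the job is handed in; nothing more can be done
None
```

I took the yellow-handled steel stylus off its hook, put its tip through the red-ringed hole and pressed the reset button. I handed in at about 12 s with the arm still gripping and pushing; no verdict was given.

- **Slip in the grip:** after the lift and carry, the scene and wrist views showed the stylus tilted about 14° in the jaws. I turned the tool by the same angle, and the next picture showed the shaft upright over the hole, within about 1 px of where I expected it.
- **Button:** the last upward push was about 9.6 N, and the TCP did not sink further when I pushed harder. The tip was estimated at z ≈ 48 mm (about 32 mm below the unit's top, where the stop should be) and about 2 mm from the hole's axis. I inferred that the button is fully down from the force and depth; its travel could not be read directly.
- **Grip:** the opening was 21.3 mm on the 22 mm handle.
- **Other things:** the blue button, jars and cup were not approached, and the final crop shows nothing touching the blue-ringed hole.
- **Disagreements:** the position estimates for the hole differed by about 3 mm between cameras, within its 6.5 mm clearance. A sideways force of about 4 N at the end suggests the shaft may be leaning lightly on something or loaded slightly off axis.

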